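# Set the gib screw of the scribing slide

### The arm

A 6-joint arm with a two-finger parallel gripper is mounted at the origin on the work surface. World frame = base frame: x ahead of the robot, y to its left, z up, the work surface at z = 0. Lengths are in m, angles in degrees, forces in N, time in s.
With the tool pointing down it reaches from about 0.375 to 0.9 m from the base axis. Payload 3.1 kg.
Tool frame: the origin (TCP) lies midway between the tips of the shut fingers; the grasp point (between the pads) lies 19 mm behind it; z points along the fingers, y is the line along which they close (so a half turn about z gives the same grasp; the last joint's range is limited). The gripper opens to 85 mm and grips with 20 to 120 N. Pads are 22 mm wide; open, the fingers measure 114 mm over their backs; the gripper's body (76 mm by 85 mm) begins 54 mm behind the grasp point. The pads swing forward as they close: fully open they stand 13 mm farther back than shut.
Start: joints at [65.059, 30.224, 82.088, -0, 67.689, -10.227], TCP at [0.159, 0.604, 0.231] pointing down, gripper open.
Joint ranges: [-176.69, 176.69], [-43.24, 126.21], [12.49, 139.97], [-82, 262], [0, 151.66], [-163.58, 163.58]. Speed limits (degrees/s): [159.86, 159.86, 180, 180, 180, 180].

### API

Orientations are given as a 3x3 rotation matrix whose columns are the frame's x, y, z axes.
In Python, from station import env, cams, telemetry, hand_in gives the robot as it stands (env), with the cameras (cams), the job as plain functions and the readings (telemetry).
- The arm moves only by the shell command python3 steer.py, which reads ROWS from standard input. ROWS is a JSON list that holds a single list of rows (three levels of brackets), with 1 to 10 rows, each of 7 numbers: dx, dy, dz in m, then a rotation vector rx, ry, rz in degrees, then the finger opening in m; each row is the pose to reach, as a shift and turn from the pose commanded when the command began, along the tool's axes at that moment; what a row does not reach only later rows make up. A row lasts 1/8 s, in which the tool goes at most 0.0625 m and 10.7 degrees, less where a joint would pass 70% of its speed; a pose out of reach is approached as far as the arm can. The fingers move at their own pace and stop on an object; the grip force is fixed at half the most. Time passes only in rows, so rows that do not move let the fingers close. It prints the time, the measured TCP pose, the force, the opening and the grip force at its end. Input that does not fit is refused with a message, and nothing moves.
- telemetry.state(): the state, without advancing time (a new reading comes with each control period).
- cams.get_image(name): name is "scene" or "top" or "wrist"; returns (picture, depth): 384x512x3 uint8, red, green, blue; 384x512 float32, m along the optical axis (not along the pixel's ray), 0 where there is no reading.
- cams.camera_info(name): a dict with "K" (3x3 intrinsics, pixels), "dist" ([k1, k2, p1, p2, k3] as OpenCV has them; the pictures are not rectified), "pose" (4x4, takes a point from camera to world coordinates); the wrist camera has in their place "T_tool_cam" (4x4, takes a point from camera to tool coordinates, whose origin is the TCP and whose axes are the flange's). Camera axes: x right, y up, looking along -z (the intrinsics and any distortion apply to the point x, -y, -z); pixel columns grow to the right and rows downward; lengths in m; the calibration is good to about 2 mm. A picture is of the moment at which its call begins: read the wrist's pose just before it. camera_info takes no time and is no camera call.
- hand_in(): hands the job in; it is judged then, once.
The state is a dict: "time": time; "joints": joint angles; "qvel": joint speeds; "tau": joint torques, N m; "tool_pos": TCP position; "ee_rot": TCP orientation; "contact_force": force on the tool from outside, world axes, zero at the start; "wrist_torque": the same for the moment, N m; "grip_width": finger opening in m; "grasp_force": force on a finger pad.
Only numpy, scipy, OpenCV 4.12 (cv2) and the standard library are available. Lean on these libraries where they do the work, as an engineer would, in place of code of your own. Each camera call takes 0.05 s, during which the arm holds its last target. There are 200 camera calls.

### The job

Set the carriage on the helmet scribing slide so that it runs freely: turn its thumbscrew down clockwise until it bottoms finger-tight on the strip below, without forcing it, then back it off a quarter of a turn. Then slide the carriage gently along the bar, away from its start and up against the end block on the helmet's side, leave the screw at that setting, let go, and do not disturb the rasp, the tin or the spreader.

Things in the scene. Friction and masses are not known exactly. Their poses are not given: they have to be found in the camera images.
- thumbscrew (a joint): Angle of the screw in rad; grows as it turns clockwise seen from above, which drives it down (right-hand thread, 4 mm a turn). It starts 0.3 to 1.1 turns short of bottoming, never at the same value. It runs at 0.03 N m; once it bears, force grows by some 100 N per rad and the torque by 0.005 N m per N: clear at the end of a turn of 0.15 rad or more, it fades within 0.5 s at rest.
- thumbscrew_grip (a point): Middle of the thumbscrew's upright knurled round head, on its axis (36 mm across, 22 mm tall, dark steel; a bright slot on its top runs from the middle to the rim along the head's own x). z is up. The head's underside stands about 14 mm above the carriage when bottomed; it sinks with the thread.
- screw_tip: Flat brass pressure pad on the screw's end, 28 mm across, hidden in the carriage; origin at the centre of its lower face, on the screw's axis, 63 mm below thumbscrew_grip and 64 mm above the bench when the joint reads 0. It bottoms on the wear strip (wear_strip_c0); more than 80 N there is forcing it.
- carriage (a joint): Position of the carriage along the bar in m: 0 at the end away from the helmet, 0.160 up against the end block beside the helmet (a dead stop). Starts at 0 to 0.06; free, it takes about 3 N to push. It weighs 2.6 kg.
- carriage_top (a point): Centre of the flat top of the plain steel carriage, 94 mm above the bench (block 100 mm across the bar, 90 mm along it, 30 mm thick, with cheeks down both sides of the bar). The thumbscrew stands up from this point. The carriage runs along the rig's -y as its joint grows; a 10 mm scriber rod points the same way from its side.
- slide_rig: Grey base casting bolted to the bench, 150 x 360 mm; origin at its centre on the bench, y along the bar, z up. The bar is 50 mm wide; a dark 12 mm strip let into it (wear_strip_c0) lies on shims, its top 54.8 to 57.2 mm above the bench. End blocks reach 68 mm high. At its -y end, centred 386 mm from the origin, the helmet pattern stands on a turntable (270 mm across, 270 mm high).
- rasp: Flat rasp with a blue handle lying on the bench beyond the rig, 280 mm long, along its x; origin under its middle. Leave it alone.
- tin: Flat white and yellow tin with a round cap, 55 x 90 x 151 mm, standing beyond the rig near the helmet; origin under its centre. Leave it alone.
- spreader: Putty spreader plate, 60 x 100 x 8 mm, lying on the bench on the robot's side of the rig; origin under its centre. Leave it alone.

How it is judged:
By the outcome, as a careful person would: the job done as asked, in the order asked, and still so for the second after the job is handed in, with the robot touching nothing.
It also fails if it takes over 67 s, if anything falls off the work surface, if the arm or the gripper's body presses on something with over 40 N, if the wrist force passes 120 N, or if a joint passes its speed limit or range.

## Working session

There is one attempt and no reset: what is moved stays moved. The work goes in short steps, Python scripts to look and compute and a shell command to move; the robot and the scene stay as the last step left them, time stands still between calls to the robot, and variables do not carry over. Pictures are saved under pics/ and viewed, at most 10 in all, crops included, and the job is handed in when it is done.

```bash
mkdir -p pics; ls
python3 - <<'E'
from station import env, cams, telemetry, hand_in
import cv2,numpy as np
ims=[]
for n in ("scene","top"):
    p,d=cams.get_image(n); np.savez(f"pics/{n}0.npz",p=p,d=d)
    cv2.imwrite(f"pics/{n}0.png",p[:,:,::-1]); 
    c=cams.camera_info(n); print(n,np.round(c["K"],1).tolist(),c["dist"],np.round(c["pose"],3).tolist())
print(telemetry.state())
print(cams.camera_info("wrist"))
E
```

```text
pics
station.py
steer.py
scene [[389.4, 0.0, 255.4], [0.0, 389.4, 187.2], [0.0, 0.0, 1.0]] [-0.13033382  0.          0.          0.          0.        ] [[-0.015, -0.719, 0.695, 1.186], [1.0, -0.005, 0.016, 0.067], [-0.008, 0.695, 0.719, 0.706], [0.0, 0.0, 0.0, 1.0]]
top [[465.6, 0.0, 261.6], [0.0, 465.6, 185.0], [0.0, 0.0, 1.0]] [-0.03055381  0.          0.          0.          0.        ] [[-0.018, 0.997, -0.077, 0.517], [-1.0, -0.019, -0.014, 0.057], [-0.015, 0.077, 0.997, 1.012], [0.0, 0.0, 0.0, 1.0]]
{'time': 0.1, 'joints': array([ 6.50598531e+01,  3.02736780e+01,  8.21496565e+01,  4.43235995e-04,
        6.76892852e+01, -1.02277617e+01]), 'qvel': array([-0.04144891, -0.1220609 , -0.11365479,  0.04876841, -0.07832376,
       -0.00384758]), 'tau': array([-4.75727793e-04, -4.43307817e+01, -1.78586161e+01, -3.11705462e-04,
        3.90026369e-03, -1.23881722e-05]), 'tool_pos': array([0.15842656, 0.60391881, 0.23042766]), 'ee_rot': array([[-9.67211981e-01,  2.53969065e-01, -8.35319348e-04],
       [ 2.53970189e-01,  9.67210410e-01, -1.77927224e-03],
       [ 3.56049461e-04, -1.93307964e-03, -9.99998068e-01]]), 'contact_force': array([ 0.194376  , -0.51275196,  0.1315915 ]), 'wrist_torque': array([ 0.01509655, -0.01574438, -0.03027623]), 'grasp_force': 0.0, 'grip_width': 0.08535806654328382}
{'K': array([[278.63870468,   0.        , 259.43336364],
       [  0.        , 278.63870468, 187.53120045],
       [  0.        ,   0.        ,   1.        ]]), 'dist': array([0.01844958, 0.        , 0.        , 0.        , 0.        ]), 'T_tool_cam': array([[ 2.10819764e-04,  9.45781615e-01,  3.24803158e-01,
         8.49057535e-02],
       [ 9.99999939e-01, -1.08611534e-04, -3.32807598e-04,
         1.68883884e-03],
       [-2.79485938e-04,  3.24803208e-01, -9.45781580e-01,
        -1.41511601e-01],
       [ 0.00000000e+00,  0.00000000e+00,  0.00000000e+00,
         1.00000000e+00]])}
```

View pics/top0.png

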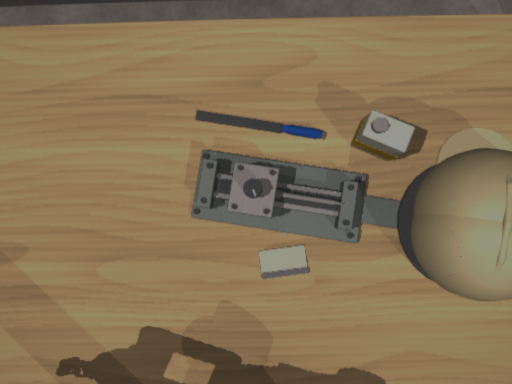

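View pics/scene0.png

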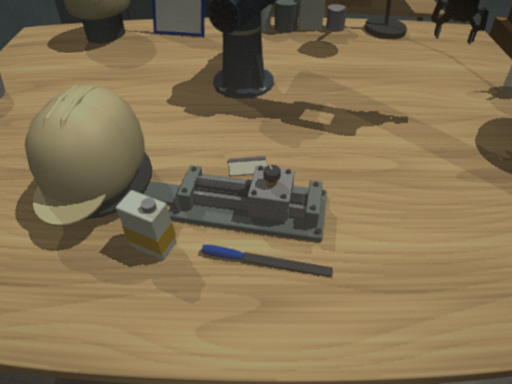

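The top view shows the rig tilted a few degrees, with the head at about (253,188) and its slot pointing down the picture. The carriage spans (228–278, 163–216), the helmet is to the right, the rasp is above and the spreader is at (284,261). In the scene view the head is at (272,172).

```bash
cat > h.py <<'E'
import numpy as np,cv2
from station import env, cams, telemetry, hand_in
def cam(n,st=None):
    c=cams.camera_info(n)
    if n!="wrist": return c["K"],c["dist"],c["pose"]
    T=np.eye(4);T[:3,:3]=st["ee_rot"];T[:3,3]=st["tool_pos"]
    return c["K"],c["dist"],T@c["T_tool_cam"]
def ray(C,uv):
    K,d,P=C
    q=cv2.undistortPoints(np.array(uv,float).reshape(-1,1,2),K,d).reshape(-1,2)
    v=np.c_[q[:,0],-q[:,1],-np.ones(len(q))]@P[:3,:3].T
    return P[:3,3],v
def plane(C,uv,z):
    o,v=ray(C,uv); return o+v*((z-o[2])/v[:,2])[:,None]
def tri(C1,a,C2,b):
    o1,v1=ray(C1,[a]);o2,v2=ray(C2,[b])
    s=np.linalg.lstsq(np.c_[v1[0],-v2[0]],o2-o1,rcond=None)[0]
    p,q=o1+s[0]*v1[0],o2+s[1]*v2[0]
    return (p+q)/2,np.linalg.norm(p-q)
E
python3 - <<'E'
from h import *
import cv2
T=np.load("pics/top0.npz");S=np.load("pics/scene0.npz")
def up(p,x0,x1,y0,y1,k): return cv2.resize(p[y0:y1,x0:x1,::-1],None,fx=k,fy=k,interpolation=cv2.INTER_CUBIC)
a=up(T["p"],188,288,140,240,4);b=up(S["p"],225,325,145,245,4)
cv2.imwrite("pics/crop0.png",np.clip(np.hstack([a,b])*1.5,0,255).astype(np.uint8))
C=cam("top");D=T["d"]
K=C[0]
for u,v in [(253,182),(256,184),(235,175),(270,205),(268,172),(207,165),(350,215),(335,210),(300,225)]:
    o,r=ray(C,[(u,v)]); print((u,v),np.round(o+r[0]*D[v,u],4))
E
```

```text
(253, 182) [0.5914 0.0857 0.1312]
(256, 184) [0.5874 0.0801 0.1317]
(235, 175) [0.6092 0.1225 0.0935]
(270, 205) [0.5484 0.0542 0.0944]
(268, 172) [0.6138 0.0569 0.0946]
(207, 165) [0.6331 0.181  0.0705]
(350, 215) [ 0.526  -0.1071  0.0678]
(335, 210) [ 0.537  -0.0792  0.053 ]
(300, 225) [ 0.5072 -0.0091  0.0156]
```

View pics/crop0.png

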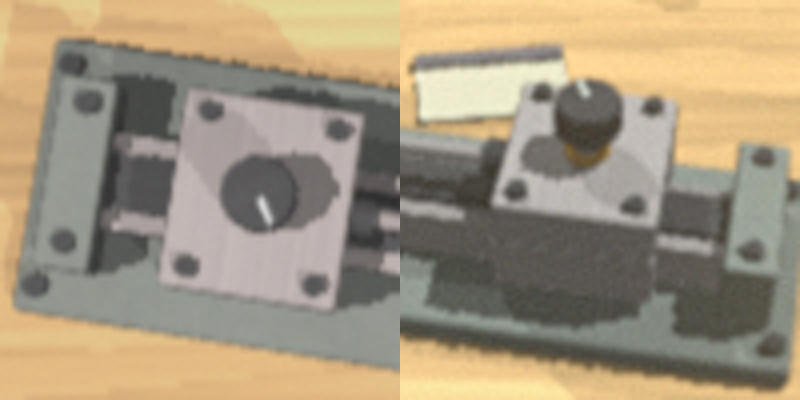

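Run:
```python
from h import *
T=np.load("pics/top0.npz");D=T["d"]
C=cam("top");CS=cam("scene")
g=np.array([(u,v) for v in range(140,250) for u in range(185,375)])
o,r=ray(C,g);P=o+r*D[g[:,1],g[:,0]][:,None]
def near(m): return P[m]
h=(P[:,2]>.122)&(P[:,2]<.16); H=P[h]
print("head",h.sum(),H.mean(0),np.median(H[:,2]),cv2.minEnclosingCircle(H[:,:2].astype(np.float32)), (H.max(0)+H.min(0))/2)
c=(P[:,2]>.087)&(P[:,2]<.101)
print("carr",np.median(P[c,2]),cv2.minAreaRect(P[c,:2].astype(np.float32)))
b=(P[:,2]>.008)&(P[:,2]<.08)
print("base",cv2.minAreaRect(P[b,:2].astype(np.float32)))
k=lambda a:[(x/4+188-.375,y/4+140-.375) for x,y in a]
s=plane(C,k([(211,110),(340,130),(186,264),(315,284)]),.094);print("screws",s,s.mean(0))
ks=lambda x,y:((x-400)/4+225-.375,y/4+145-.375)
print("screw tri",[tri(C,k([a])[0],CS,ks(*b)) for a,b in [((211,110),(634,205)),((340,130),(516,190)),((186,264),(655,106)),((315,284),(543,92))]])
print("headtop tri",tri(C,k([(258,192)])[0],CS,ks(588,101)))
print("slot",plane(C,k([(261,197),(270,227)]),.132))
```

```text
head 292 [0.58287153 0.08279809 0.1316897 ] 0.1316926957046753 ((0.6205901503562927, -0.02156137302517891), 0.13474975526332855) [ 0.61595844 -0.02156138  0.12942212]
carr 0.09357939571833107 ((0.5967429876327515, -0.009060516953468323), (0.11998094618320465, 0.30994412302970886), 8.583986282348633)
base ((0.5695372819900513, 0.02427549660205841), (0.22302401065826416, 0.4020751416683197), 2.726107597351074)
screws [[0.62464427 0.11151655 0.094     ]
 [0.61339654 0.04771756 0.094     ]
 [0.54847711 0.12498432 0.094     ]
 [0.53744701 0.0615479  0.094     ]] [0.58099123 0.08644158 0.094     ]
screw tri [(array([0.62414892, 0.1119462 , 0.09836128]), np.float64(0.0013728403026334875)), (array([0.61299182, 0.04874071, 0.09768743]), np.float64(0.0019700588489632697)), (array([0.54834595, 0.12587929, 0.09878266]), np.float64(0.002489806221272326)), (array([0.53732806, 0.06265095, 0.09891933]), np.float64(0.0022524237800413834))]
headtop tri (array([0.58058155, 0.08778688, 0.13298275]), np.float64(0.0005384378863801104))
slot [[0.57824882 0.08616904 0.132     ]
 [0.56393863 0.08214812 0.132     ]]
```

Carriage centre is about (0.581, 0.087), its top at 0.094, and the head's top is about 0.132. The bar heads toward (-0.173, -0.985). I'll move above the head with the wrist wound back, to leave the most clockwise travel.

```bash
R="";echo '[[[-0.54,-0.393,0.03,0,0,-88,0.085],[-0.54,-0.393,0.03,0,0,-88,0.085],[-0.54,-0.393,0.03,0,0,-88,0.085],[-0.54,-0.393,0.03,0,0,-88,0.085],[-0.54,-0.393,0.03,0,0,-88,0.085],[-0.54,-0.393,0.03,0,0,-88,0.085],[-0.54,-0.393,0.03,0,0,-88,0.085],[-0.54,-0.393,0.03,0,0,-88,0.085],[-0.54,-0.393,0.03,0,0,-88,0.085],[-0.54,-0.393,0.03,0,0,-88,0.085]]]' | python3 steer.py
cat > st.py <<'E'
from h import *
s=telemetry.state();np.set_printoptions(precision=4,suppress=True)
R=s["ee_rot"];print("t",s["time"],"pos",s["tool_pos"],"yaw",np.degrees(np.arctan2(R[1,0],R[0,0]))%360,"j",s["joints"],"\nF",s["contact_force"],"M",s["wrist_torque"],"grip",s["grasp_force"],s["grip_width"])
E
python3 st.py
```

```text
time: 1.35
tool_pos: [0.5249, 0.1567, 0.2051]
ee_rot: [[-0.286, -0.958, -0.001], [-0.958, 0.286, 0.0], [-0.0, 0.001, -1.0]]
contact_force: [0.9, 0.4, -0.6]
grip_width: 0.0849
grasp_force: 0.0
t 1.35 pos [0.5249 0.1567 0.2051] yaw 253.35598084116356 j [   4.9279   26.2336   94.8328    0.0168   58.9624 -158.4367] 
F [ 0.9403  0.3614 -0.6403] M [ 0.053  -0.0148  0.052 ] grip 0.0 0.08491187043315764
```

```bash
echo '[[[0.051,-0.0737,0.01,0,0,10,0.085],[0.051,-0.0737,0.01,0,0,10,0.085],[0.051,-0.0737,0.01,0,0,10,0.085]]]' | python3 steer.py
python3 - <<'E'
from h import *
s=telemetry.state();p,d=cams.get_image("wrist");np.savez("pics/w1.npz",p=p,d=d,pos=s["tool_pos"],rot=s["ee_rot"])
cv2.imwrite("pics/w1.png",p[:,:,::-1])
E
python3 st.py
```

```text
time: 1.72
tool_pos: [0.5806, 0.0868, 0.1946]
ee_rot: [[-0.451, -0.892, -0.001], [-0.892, 0.451, 0.0], [0.0, 0.001, -1.0]]
contact_force: [-0.3, 0.6, -0.1]
grip_width: 0.0851
grasp_force: 0.0
t 1.775 pos [0.5793 0.0882 0.1947] yaw 243.27235867796145 j [  -2.2791   29.7957   89.8721    0.0416   60.4668 -155.572 ] 
F [0.0783 0.5179 0.7076] M [0.0382 0.032  0.0083] grip 0.0 0.0849615046589642
```

View pics/w1.png

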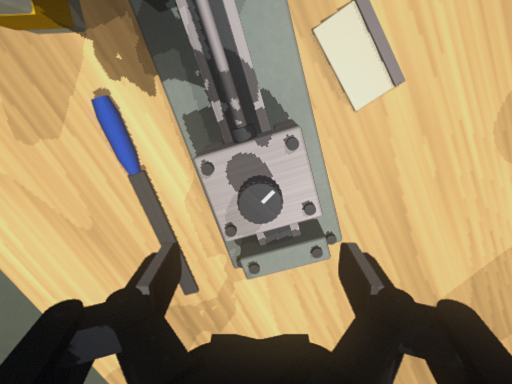

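The wrist view shows the head at (260,199) with its slot pointing up-right. The carriage screws are at (208,168), (292,143), (309,208) and (231,230), with the fingers well clear on either side.

Run:
```python
from h import *
np.set_printoptions(precision=4,suppress=True)
w=np.load("pics/w1.npz");C=cam("wrist",dict(ee_rot=w["rot"],tool_pos=w["pos"]));D=w["d"]
g=np.array([(u,v) for v in range(110,245) for u in range(190,330)])
o,r=ray(C,g);P=o+r*D[g[:,1],g[:,0]][:,None]
m=(P[:,2]>.126)&(P[:,2]<.14);print("top",m.sum(),np.median(P[m],0),cv2.minEnclosingCircle(P[m,:2].astype(np.float32)))
m=(P[:,2]>.088)&(P[:,2]<.099);print("carr",np.median(P[m,2]),cv2.minAreaRect(P[m,:2].astype(np.float32)))
s=plane(C,[(208,168),(292,143),(309,208),(231,230)],.094);print(s,s.mean(0))
for a,b in [(s[0],s[3]),(s[1],s[2])]:print("dir",np.degrees(np.arctan2(*(a-b)[:2][::-1])))
gm=np.uint8(w["p"].max(2)<70);
n,l,stt,c=cv2.connectedComponentsWithStats(gm[170:230,225:295]);
for i in range(1,n):
  if stt[i,4]>80: print(stt[i],c[i]+[225,170])
print("tri",tri(C,(261,196),cam("top"),(252.1,187.6)),plane(C,[(261,204),(273,190)],.132))
```

```text
top 1548 [0.5792 0.0874 0.1312] ((0.5796125531196594, 0.08911056071519852), 0.018965361639857292)
carr 0.0928822883548492 ((0.5789236426353455, 0.08324407786130905), (0.10161767899990082, 0.10021868348121643), 80.2591323852539)
[[0.6123 0.051  0.094 ]
 [0.5357 0.0645 0.094 ]
 [0.547  0.1276 0.094 ]
 [0.6237 0.1147 0.094 ]] [0.5797 0.0895 0.094 ]
dir -100.13806454516437
dir -100.16004916414622
[ 13   5  43  24 302] [258.1291 182.9768]
tri (array([0.5802, 0.0887, 0.1153]), np.float64(0.0035524836295175726)) [[0.5788 0.0895 0.132 ]
 [0.5652 0.0832 0.132 ]]
```

Head axis is at (0.580, 0.0885) from both views, which puts the TCP right over it. Now down to TCP z of about 0.099 and close.

```bash
echo '[[[0,0,0.04,0,0,0,0.085],[0,0,0.07,0,0,0,0.085],[0,0,0.09,0,0,0,0.085],[0,0,0.0957,0,0,0,0.085],[0,0,0.0957,0,0,0,0.06],[0,0,0.0957,0,0,0,0.02],[0,0,0.0957,0,0,0,0.02],[0,0,0.0957,0,0,0,0.02],[0,0,0.0957,0,0,0,0.02],[0,0,0.0957,0,0,0,0.02]]]' | python3 steer.py;python3 st.py
```

```text
time: 3.02
tool_pos: [0.5813, 0.0882, 0.1011]
ee_rot: [[-0.45, -0.893, 0.003], [-0.893, 0.45, 0.0], [-0.002, -0.003, -1.0]]
contact_force: [0.3, -1.1, 6.5]
grip_width: 0.0344
grasp_force: 59.4
t 3.025 pos [0.5813 0.0882 0.1011] yaw 243.27322859414474 j [  -2.2602   37.3517   93.8273    0.0151   48.6324 -155.5432] 
F [ 0.2786 -1.121   6.5439] M [ 0.0361 -0.0724 -0.0045] grip 59.40049946308136 0.03437220980061434
```

```bash
echo '[[[0,0,0.0001,0,0,10,0.02],[0,0,0.0002,0,0,20,0.02],[0,0,0.0003,0,0,30,0.02],[0,0,0.0004,0,0,40,0.02],[0,0,0.0006,0,0,50,0.02],[0,0,0.0007,0,0,60,0.02],[0,0,0.0008,0,0,70,0.02],[0,0,0.0009,0,0,80,0.02],[0,0,0.001,0,0,90,0.02]]]' | python3 steer.py|grep time;python3 st.py
```

```text
time: 4.15
t 4.15 pos [0.5819 0.0871 0.1002] yaw 152.98237338640084 j [ -2.3178  37.4487  93.8291  -0.1249  48.4796 -65.2176] 
F [ 0.3567 -3.4903  5.536 ] M [-0.5984 -0.0647  0.0231] grip 59.542463421821594 0.03454017889937625
```

```bash
echo '[[[0,0,0.0001,0,0,10,0.02],[0,0,0.0002,0,0,20,0.02]]]' | python3 steer.py|grep time;python3 st.py
```

```text
time: 4.4
t 4.4 pos [0.5817 0.0871 0.0999] yaw 132.9783089104892 j [ -2.3162  37.4666  93.843   -0.1225  48.4773 -45.2136] 
F [ 0.8092 -2.8775  6.2076] M [-0.5473  0.0774 -0.0035] grip 59.566091895103455 0.03461750516806789
```

```bash
echo '[[[0,0,0.0001,0,0,10,0.02],[0,0,0.0002,0,0,20,0.02]]]' | python3 steer.py|grep time;python3 st.py
```

```text
time: 4.65
t 4.65 pos [0.5814 0.0871 0.0997] yaw 112.97849673846659 j [ -2.3145  37.4802  93.8654  -0.1151  48.4835 -25.2169] 
F [ 0.9065 -2.37    5.8559] M [-0.4705  0.1793  0.057 ] grip 59.60439920425415 0.035104244138949185
```

```bash
echo '[[[0,0,0.0001,0,0,10,0.02],[0,0,0.0002,0,0,20,0.02]]]' | python3 steer.py|grep time;python3 st.py
```

```text
time: 4.9
t 4.9 pos [0.581  0.0872 0.0995] yaw 92.96636536450666 j [-2.3152 37.4955 93.8887 -0.0999 48.4891 -5.2155] 
F [ 0.2409 -2.8834  6.8624] M [-0.3827  0.2275 -0.0702] grip 59.64791178703308 0.034501943807598044
```

```bash
echo 'print("tau",s["tau"][3:])' >> st.py; echo '[[[0,0,0.0001,0,0,10,0.02],[0,0,0.0002,0,0,20,0.02]]]' | python3 steer.py|grep time;python3 st.py
```

```text
time: 5.15
t 5.15 pos [0.5806 0.0873 0.0992] yaw 72.96346132722134 j [-2.3082 37.5084 93.9165 -0.0872 48.4951 14.7861] 
F [-0.1864 -2.4368  7.5452] M [-0.2985  0.2622  0.0634] grip 59.687933921813965 0.034386595769037256
tau [ 0.4716 -0.3709 -0.8933]
```

```bash
echo '[[[0,0,0.0001,0,0,10,0.02],[0,0,0.0002,0,0,20,0.02]]]' | python3 steer.py|grep time;python3 st.py
```

```text
time: 5.4
t 5.4 pos [0.5803 0.0875 0.099 ] yaw 52.956635033205124 j [-2.3024 37.52   93.9425 -0.0639 48.4946 34.7833] 
F [-1.0318 -1.4384  7.9897] M [-0.1787  0.3269  0.0559] grip 59.71721649169922 0.03466605068889894
tau [ 0.3344 -0.4811 -0.8933]
```

```bash
echo '[[[0,0,0.0001,0,0,10,0.02],[0,0,0.0002,0,0,20,0.02]]]' | python3 steer.py|grep time;python3 st.py
```

```text
time: 5.65
t 5.65 pos [0.5801 0.0878 0.0988] yaw 32.944144578308254 j [-2.2891 37.5324 93.9636 -0.0285 48.4842 54.7856] 
F [-2.2628 -0.942   6.7076] M [0.0373 0.3516 0.0361] grip 59.73233699798584 0.03459007676228389
tau [ 0.1456 -0.543  -0.8935]
```

```bash
echo '[[[0,0,0.0001,0,0,10,0.02],[0,0,0.0002,0,0,20,0.02]]]' | python3 steer.py|grep time;python3 st.py
```

```text
time: 5.9
t 5.9 pos [0.5799 0.0881 0.0986] yaw 12.938014659614327 j [-2.2703 37.551  93.98    0.013  48.4637 74.783 ] 
F [-1.2998  0.7518  7.2745] M [0.0536 0.3298 0.0162] grip 59.7297477722168 0.03448119436123443
tau [-0.0755 -0.55   -0.8931]
```

```bash
echo '[[[0,0,0.0001,0,0,10,0.02],[0,0,0.0002,0,0,20,0.02]]]' | python3 steer.py|grep time;python3 st.py
```

```text
time: 6.15
t 6.15 pos [0.5799 0.0885 0.0983] yaw 352.9300705515289 j [-2.2482 37.569  93.9865  0.0562 48.4329 94.7844] 
F [-1.7703  1.0559  7.4349] M [0.3216 0.3117 0.0326] grip 59.7083705663681 0.03480612014521112
tau [-0.3047 -0.4997 -0.8925]
```

```bash
echo '[[[0,0,0.0001,0,0,10,0.02],[0,0,0.0002,0,0,20,0.02]]]' | python3 steer.py|grep time;python3 st.py
```

```text
time: 6.4
t 6.4 pos [0.5801 0.0889 0.0982] yaw 332.9260028092903 j [ -2.2295  37.5869  93.9842   0.0978  48.3915 114.7796] 
F [-0.6925  2.9503  7.5173] M [0.4802 0.2343 0.0899] grip 59.69537615776062 0.03435643376333006
tau [-0.5111 -0.4303 -0.8729]
```

```bash
echo '[[[0,0,0.0001,0,0,10,0.02]]]' | python3 steer.py|grep time;python3 st.py
```

```text
time: 6.52
t 6.525 pos [0.5802 0.089  0.0981] yaw 322.9410535408187 j [ -2.218   37.5929  93.9813   0.1084  48.3757 124.769 ] 
F [-1.2959  2.4115  7.3591] M [0.5187 0.1375 0.1544] grip 59.736682176589966 0.03424699403277123
tau [-0.5469 -0.397  -0.7763]
```

Torque rose clearly over the last two steps: about 0.12 N·m above running on the joint, and 0.15 on the wrist. That means it's bearing at about 23 N, with first contact about 13° back. I'll snug it 5° more (about 32 N), read, then back off.

```bash
echo '[[[0,0,0.0001,0,0,5,0.02],[0,0,0.0001,0,0,5,0.02]]]' | python3 steer.py|grep time;python3 st.py
```

```text
time: 6.78
t 6.775 pos [0.5802 0.0891 0.0981] yaw 318.19653719951805 j [ -2.2201  37.5926  93.9791   0.1209  48.369  129.503 ] 
F [-2.4535  3.077   7.2099] M [ 0.4593  0.1774 -0.1001] grip 59.7653067111969 0.03440011365643964
tau [-0.6365 -0.4247 -0.0501]
```

```bash
echo '[[[0,0,-0.0001,0,0,-10,0.02],[0,0,-0.0002,0,0,-20,0.02],[0,0,-0.0003,0,0,-30,0.02],[0,0,-0.0004,0,0,-40,0.02],[0,0,-0.0006,0,0,-50,0.02],[0,0,-0.0007,0,0,-60,0.02],[0,0,-0.0008,0,0,-70,0.02],[0,0,-0.0009,0,0,-80,0.02],[0,0,-0.001,0,0,-90,0.02],[0,0,-0.001,0,0,-94,0.02]]]' | python3 steer.py|grep time;python3 st.py
```

```text
time: 8.02
t 8.025 pos [0.5803 0.0875 0.099 ] yaw 52.438100631299996 j [-2.302  37.5192 93.9449 -0.0603 48.4919 35.2998] 
F [-1.4932 -2.7726  6.949 ] M [-0.1854  0.386  -0.0526] grip 59.717416763305664 0.03452797860276212
tau [ 0.3606 -0.4494  0.2013]
```

```bash
echo '[[[-0.0022,0.0012,0,0,0,0,0.02],[-0.0062,0.0032,0,0,0,0,0.02],[-0.0107,0.0055,0,0,0,0,0.02],[-0.0151,0.0078,0,0,0,0,0.02],[-0.0195,0.0101,0,0,0,0,0.02],[-0.024,0.0124,0,0,0,0,0.02],[-0.0284,0.0147,0,0,0,0,0.02],[-0.0328,0.017,0,0,0,0,0.02],[-0.0373,0.0193,0,0,0,0,0.02],[-0.0417,0.0216,0,0,0,0,0.02]]]' | python3 steer.py|grep time;python3 st.py
```

```text
time: 9.28
t 9.275 pos [0.5724 0.0426 0.099 ] yaw 52.23641849193594 j [-6.9427 36.7722 95.9297  0.1226 47.1785 30.7377] 
F [0.9299 2.5933 6.6285] M [ 0.563   0.1472 -0.0155] grip 59.64700162410736 0.03456186048527496
tau [-0.6116 -0.1766  0.0514]
```

```bash
echo '[[[-0.0044,0.0023,0,0,0,0,0.02],[-0.0089,0.0046,0,0,0,0,0.02],[-0.0133,0.0069,0,0,0,0,0.02],[-0.0178,0.0092,0,0,0,0,0.02],[-0.0222,0.0115,0,0,0,0,0.02],[-0.0266,0.0138,0,0,0,0,0.02],[-0.0311,0.0161,0,0,0,0,0.02],[-0.0355,0.0184,0,0,0,0,0.02],[-0.04,0.0207,0,0,0,0,0.02],[-0.0435,0.0225,0,0,0,0,0.02]]]' | python3 steer.py|grep time;python3 st.py
python3 - <<'E'
from h import *
T=np.load("pics/top0.npz");D=T["d"];C=cam("top")
g=np.array([(u,v) for v in range(160,240) for u in range(310,370)])
o,r=ray(C,g);P=o+r*D[g[:,1],g[:,0]][:,None]
m=(P[:,2]>.063)&(P[:,2]<.074)
a=np.array([-.1761,-.9844]);s=(P[m,:2]-[.58,.0885])@a
print(np.percentile(s,[1,3,5,10,50,90,97])-.045)
E
```

```text
time: 10.52
t 10.525 pos [ 0.5639 -0.0059  0.099 ] yaw 52.230050983691775 j [-11.9914  36.2101  97.4357   0.1131  46.2055  25.7005] 
F [0.4985 2.8352 6.9555] M [0.5553 0.0576 0.0339] grip 59.60545599460602 0.034722993471787846
tau [-0.6046 -0.0793  0.0521]
[0.13441489 0.13499038 0.1355582  0.13708096 0.14876686 0.1609681
 0.16307101]
```

```bash
echo '[[[-0.0036,0.0018,0,0,0,0,0.02],[-0.0071,0.0037,0,0,0,0,0.02],[-0.0107,0.0055,0,0,0,0,0.02],[-0.0142,0.0074,0,0,0,0,0.02],[-0.0178,0.0092,0,0,0,0,0.02],[-0.0205,0.0106,0,0,0,0,0.02],[-0.0231,0.012,0,0,0,0,0.02],[-0.0249,0.0129,0,0,0,0,0.02],[-0.0266,0.0138,0,0,0,0,0.02]]]' | python3 steer.py|grep time;python3 st.py
```

```text
time: 11.65
t 11.65 pos [ 0.5587 -0.0353  0.099 ] yaw 52.23430417065714 j [-15.0979  35.9854  98.0458   0.113   45.8031  22.5893] 
F [1.4357 2.9747 7.4282] M [ 0.4559 -0.0235  0.0222] grip 59.60203528404236 0.034815686448339905
tau [-0.5783 -0.0436  0.0247]
```

```bash
echo '[[[-0.0013,0.0007,0,0,0,0,0.02],[-0.0027,0.0014,0,0,0,0,0.02],[-0.004,0.0021,0,0,0,0,0.02],[-0.0053,0.0028,0,0,0,0,0.02]]]' | python3 steer.py|grep time;python3 st.py
```

```text
time: 12.15
t 12.15 pos [ 0.5577 -0.0412  0.099 ] yaw 52.236110884264995 j [-15.7158  35.9506  98.1365   0.1151  45.7467  21.968 ] 
F [0.8437 2.389  6.4407] M [0.5026 0.0128 0.0419] grip 59.606950879096985 0.03443950471826
tau [-0.5731 -0.0552  0.0148]
```

```bash
echo '[[[-0.0013,0.0007,0,0,0,0,0.02],[-0.0027,0.0014,0,0,0,0,0.02],[-0.004,0.0021,0,0,0,0,0.02]]]' | python3 steer.py|grep time;python3 st.py
```

```text
time: 12.52
t 12.525 pos [ 0.557  -0.0451  0.099 ] yaw 52.18818154541218 j [-16.1719  35.929   98.2021   0.2096  45.7107  21.4939] 
F [2.3735 7.0015 6.8195] M [ 1.2613 -0.1626  0.0074] grip 59.57201421260834 0.034392701188910364
tau [-1.546  -0.0802  0.0402]
```

```bash
echo '[[[-0.0009,0.0005,0,0,0,0,0.02],[-0.0018,0.0009,0,0,0,0,0.02],[-0.0018,0.0009,0,0,0,0,0.02]]]' | python3 steer.py|grep time;python3 st.py
```

```text
time: 12.9
t 12.9 pos [ 0.557  -0.0452  0.099 ] yaw 52.132798741821794 j [-16.2631  35.9168  98.2336   0.4431  45.6803  21.2952] 
F [ 4.2669 10.9815  6.8297] M [ 1.6449 -0.4162 -0.0075] grip 59.624120593070984 0.034739077919861305
tau [-2.2437 -0.0264 -0.0383]
```

Stalled at the expected travel (0.135 m, force 12 N), so it is up against the block. I'll ease the push, release, and rise.

```bash
echo '[[[0.001,-0.0005,0,0,0,0,0.02],[0.0018,-0.0009,-0.0015,0,0,0,0.02],[0.0018,-0.0009,-0.0015,0,0,0,0.05],[0.0018,-0.0009,-0.0015,0,0,0,0.085],[0.0018,-0.0009,-0.0015,0,0,0,0.085],[0.0018,-0.0009,-0.0015,0,0,0,0.085],[0.0018,-0.0009,-0.0015,0,0,0,0.085]]]' | python3 steer.py|grep -v rot;python3 st.py
```

```text
time: 13.78
tool_pos: [0.5556, -0.0461, 0.0993]
contact_force: [-0.5, 0.1, -0.5]
grip_width: 0.0851
grasp_force: 0.0
t 13.775 pos [ 0.5556 -0.0461  0.0993] yaw 52.27844116239307 j [-16.2232  35.8853  98.2451  -0.0039  45.8711  21.5011] 
F [-0.5332  0.1461 -0.5049] M [ 0.0195 -0.0154  0.0225] grip 0.0 0.08506151291165863
tau [-0.0007  0.0019 -0.    ]
```

Free of contact. Raise, back off, and look.

```bash
echo '[[[0,0,-0.03,0,0,0,0.085],[0,0,-0.08,0,0,0,0.085],[0,0,-0.12,0,0,0,0.085],[0,0,-0.12,0,0,0,0.085]]]' | python3 steer.py|grep time
python3 - <<'E'
from h import *
s=telemetry.state();p,d=cams.get_image("wrist");np.savez("pics/w2.npz",p=p,d=d,pos=s["tool_pos"],rot=s["ee_rot"])
t,dt=cams.get_image("top")
cv2.imwrite("pics/end.png",np.clip(np.hstack([cv2.resize(p[60:330,100:420],(400,338)),cv2.resize(t[90:345,180:482],(400,338))])[:,:,::-1]*1.4,0,255).astype(np.uint8))
E
python3 st.py
```

```text
time: 14.28
t 14.375 pos [ 0.5553 -0.0459  0.2193] yaw 52.28702403166308 j [-16.2132  25.8524  92.6843  -0.0017  61.4561  21.5006] 
F [-0.4221 -0.2253 -0.7307] M [ 0.0356 -0.0126  0.0302] grip 0.0 0.08498353371334674
tau [ 0.0011 -0.0472 -0.    ]
```

View pics/end.png

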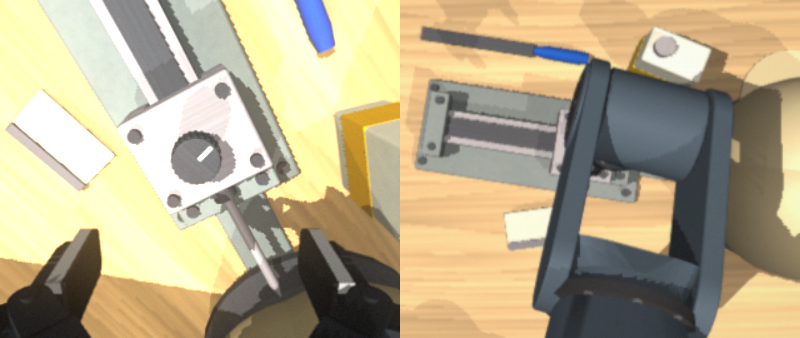

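The carriage sits against the helmet-side block, and the rasp, tin and spreader look undisturbed. I'll check the slot's turn numerically.

Run:
```python
from h import *
for f,c in (("w1",(260,198)),("w2",(258,186))):
    w=np.load(f"pics/{f}.npz");C=cam("wrist",dict(ee_rot=w["rot"],tool_pos=w["pos"]))
    u0,v0=c;r=14 if f=="w2" else 15
    g=np.array([(u,v) for v in range(v0-r,v0+r) for u in range(u0-r,u0+r) if (u-u0)**2+(v-v0)**2<r*r])
    b=w["p"][g[:,1],g[:,0]].astype(float).min(1);m=b>110
    X=plane(C,g[m],.131)[:,:2];x0=X.mean(0)
    _,_,V=np.linalg.svd(X-x0);L=(X-x0)@V[0]
    yaw=np.degrees(np.arctan2(w["rot"][1,0],w["rot"][0,0]))
    a=np.degrees(np.arctan2(V[0][1],V[0][0]))
    print(f,m.sum(),g[m].mean(0),x0,"len",np.ptp(L),"slot mod180",a%180,"yaw",yaw%360,"rel",(a-yaw)%180)
```

```text
w1 81 [267.27160494 196.7037037 ] [0.57350365 0.08275443] len 0.013321091217614538 slot mod180 21.135197026501675 yaw 243.18701656450196 rel 137.94818046199973
w2 76 [263.34210526 182.63157895] [ 0.56572797 -0.04043986] len 0.01343012408872623 slot mod180 8.612559515932332 yaw 52.29705259864763 rel 136.3155069172847
```

The slot turned with the tool to within 2°, so nothing slipped and the setting held through the slide.

```bash
python3 -c "
from station import env, cams, telemetry, hand_in
print(hand_in())"
```

```text
the job is handed in; nothing more can be done
None
```

I handed the job in at about 14 s with no verdict shown: the thumbscrew bottomed at about 30 N (estimated from torque) and was backed off a quarter turn (94° by the wrist), then the carriage was slid gently up against the helmet-side end block and released; rasp, tin and spreader looked undisturbed in the last picture.

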